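# Put the trimmer away in the shelf's hidden push-to-open drawer

### The job

One of the three handle-less fronts under the blue acrylic shelf hides a push-to-open drawer and the other two are fixed blanks: press the fronts to find the one that gives, let the drawer spring out and draw it open. Lay the black trimmer from the shelf inside without dropping it, then push the drawer in until its catch holds it shut. Leave everything else on the shelf standing where it is.

Things in the scene. Friction and masses are not known exactly. Their poses are not given: they have to be found in the camera images.
- shelf: Wall-hung shelf unit, fixed. x points away from the robot, y along the unit to the robot's left, z up; origin on the counter below the unit's middle, in the plane of the three shut fronts, which face -x (the robot). Acrylic slab on top, 265 deep x 660 long x 14 mm, x = -15 to 250 mm, underside 126 and top 140 mm above the counter; tiled upstand behind it, top 168 mm up.
- lip (a point): Middle of the slab's front lower edge, 126 mm above the counter. The slab overhangs the fronts by 15 mm, so the tool cannot come at a front from straight above: lean it about 30 to 50 degrees, fingertips away from the robot and hand towards it, and press under this lip, towards +x of the shelf frame.
- front_left (a point): Centre of the outer face of the left-hand front when shut, 213 mm along +y of the shelf frame, 81.5 mm above the counter. The fronts are pale blue acrylic, 209 wide x 83 high x 10 mm thick, 40 to 123 mm above the counter, 4 mm apart and all alike to the eye. Any one of them may be the drawer; the other two are rigid.
- front_mid (a point): Centre of the outer face of the middle front when shut, 81.5 mm above the counter. To release the drawer, press its front in about 6 mm to the solid stop (gives at 4 to 5 N; first touch may peak: press on, 11 to 15 N, until nothing yields) and take the finger away: a spring carries it out to 0.075 to 0.08 m. From there it slides freely, stays where left, and can be drawn out by a fingertip hooked behind the front from above.
- front_right (a point): Centre of the outer face of the right-hand front when shut, 213 mm along -y of the shelf frame, 81.5 mm above the counter. To shut the drawer, push its front in against the spring (2 to 5 N over the last 75 mm) to the solid stop, about 5 mm deeper than flush, and let go: it comes back to 0 and is caught. Let go short of the stop, it springs out again: push once more.
- drawer (a joint): How far the drawer stands out (m), along -x of the shelf frame: 0 shut and caught, front level with the others; negative pressed in; 0.140 fully out. It does not tell which front it is. Behind the front (10 mm) is an open tray, 160 long (x) x 174 wide (y) inside, floor 72 and side walls 105 mm above the counter, front's top edge 123 mm. Fully out, 115 mm of tray lies clear of the lip.
- trimmer: Black beard trimmer, 122 long x 30 wide x 27 mm high, 140 g (may vary), lying flat on the slab. Origin: centre of its underside; x along it towards the steel blade head, z up. The handle is 96 x 30 x 24 mm, centred 13 mm behind the origin (-x); a flat round press button on top.
- jar: Frosted glass jar with ribbed screw lid, dia. 70 x 78 mm, on the shelf; origin at the centre of its foot. Bystander.
- mirror: Round magnifying mirror on a foot, disc dia. 104, 160 mm tall, on the shelf; origin at the centre of its foot. Bystander.
- tumbler: White tumbler with a toothbrush, dia. 72 x 95 mm (brush to 175 mm), on the shelf; origin at the centre of its foot. Bystander.
- cream_tin: Low aluminium cream tin, dia. 63 x 23 mm, on the shelf; origin at the centre of its foot. Bystander.
- soap_dish: Stainless steel soap dish with a bar of soap, 85 x 115 x 24 mm, on the shelf; origin at the centre of its foot, long side along y. Bystander.
- comb: White comb lying flat, 35 x 150 x 6 mm, on the shelf; origin at the middle of its underside, long side along y. Bystander.
There are look-alikes about, which are no part of the job. There is more than one size of the trimmer; the one meant has the size given above.

How it is judged (in metres and radians):
On the way, in this order (a step that is already met when the one before it is completed fails the run):
1. the catch is released and the drawer has sprung out (value of joint drawer above 0.05 m), for 0.2 s.
2. the trimmer lies in the open drawer, let go and at rest (value of joint drawer above 0.05 m and z of trimmer in the frame of shelf between 0.06 and 0.1 m and y of trimmer in the frame of shelf between -0.31 and 0.31 m and x of trimmer in the frame of shelf above -0.135 m and contact force between the fingers and trimmer below 0.05 N and linear speed of trimmer below 0.05 m/s), for 0.2 s.
At the end, for the whole second after the job is handed in: The hidden drawer is caught shut, its front within 4 mm of flush with nothing holding it, and the trimmer lies at rest inside it (its origin between 5 and 175 mm behind the plane of the fronts, 60 to 100 mm above the counter) (value of joint drawer between -0.004 and 0.004 m and z of trimmer in the frame of shelf between 0.06 and 0.1 m and y of trimmer in the frame of shelf between -0.31 and 0.31 m and x of trimmer in the frame of shelf between 0.005 and 0.175 m and linear speed of trimmer below 0.02 m/s); the robot touches nothing.
It fails at once if something else on the shelf was shoved more than 40 mm or knocked over (distance of any of jar, mirror, tumbler, cream_tin, soap_dish, comb from where it was at the start of the episode above 0.04 m or angle between any of jar, mirror, tumbler, cream_tin, soap_dish, comb's own z axis and vertical above 0.6 rad).
It fails at once if the trimmer was dropped or thrown (faster than 0.7 m/s while not held) (linear speed of trimmer above 0.7 m/s and contact force between the fingers and trimmer below 0.05 N).
It also fails if it takes over 72 s, if anything falls off the work surface, if the arm or the gripper's body presses on something with over 40 N, if the wrist force passes 120 N, or if a joint passes its speed limit or range.

### The arm

A 6-joint arm with a two-finger parallel gripper is mounted at the origin on the work surface. World frame = base frame: x ahead of the robot, y to its left, z up, the work surface at z = 0. Lengths are in m, angles in degrees, forces in N, time in s.
With the tool pointing down it reaches from about 0.375 to 0.9 m from the base axis. Payload 3.1 kg.
Tool frame: the origin (TCP) lies between the finger pads; the fingertips stand 11 mm ahead of it and the grasp point (between the pads) lies 8 mm behind it; x points along the fingers, y is the direction in which the jaws open and shut, and the axes are right-handed (so a half turn about x gives the same grasp; the last joint's range is limited). The gripper opens to 87 mm and grips with 3 to 60 N. Pads are 19 mm wide; open, the fingers measure 117 mm over their backs; the gripper's body (75 mm by 190 mm) begins 51 mm behind the grasp point.
Start: joints at [-79.784, 30.224, 82.088, -0, 67.689, -10.227], TCP at [0.218, -0.586, 0.234] pointing down, gripper open.
Joint ranges: [-176.69, 176.69], [-43.24, 126.21], [12.49, 139.97], [-82, 262], [0, 151.66], [-163.58, 163.58]. Speed limits (degrees/s): [159.86, 159.86, 180, 180, 180, 180].

### API

Orientations are given as a 3x3 rotation matrix whose columns are the frame's x, y, z axes.
In Python, from rig import bot gives the robot as it stands.
- The arm moves only by the shell command python3 -m inch 'ROWS' [OPENING]. ROWS is a JSON object of lists of equal length, an entry for each row: "dp": the shift along the tool's x, y, z in mm, a list of three; "yaw": the turn about the tool's x in degrees. In form: {"dp": [[tx, ty, tz], ...], "yaw": [yaw, ...]}. A call has 1 to 20 rows; each row shifts and turns the commanded pose from where the row before left it, along the tool's axes as they then stand; what a row does not reach is not made up. A row lasts 1/12 s, in which the tool goes at most 41.7 mm and 7.16 degrees, less where a joint would pass 70% of its speed; a pose out of reach is approached as far as the arm can. A call is refused whole if a number of a shift passes 41.7 or a number of a turn 7.16, either way. A call with a gripper value outside its range is refused whole. OPENING is the finger opening in mm, from 0 to 87, set as the call begins (- or left out, the last holds). The fingers move at their own pace and stop on an object; the grip force is fixed at half the most. Time passes only in rows, so rows that do not move let the fingers close. It gives the time, the measured TCP pose, the force and the opening at its end, in the units of the state.
- bot.read_state(): the state, without advancing time (a new reading comes with each control period).
- bot.capture(name): name is "scene" or "top" or "wrist"; returns a dict with "color" (384x512x3 uint8, red, green, blue), "intrinsics" (3x3 intrinsics, pixels), "pose" (4x4, takes a point from camera to world coordinates). Camera axes: x right, y down, z forward; pixel columns grow to the right and rows downward; lengths in m; the calibration is good to about 2 mm. The wrist camera is an equidistant fisheye: a pixel r from the principal point sees the ray r / f radians off the axis. A picture is of the moment at which its call begins. There is no depth.
- bot.hand_in(): hands the job in, once; it reports no verdict.
The state is a dict: "time_s": time; "joint_positions": joint angles; "qvel": joint speeds; "tau": joint torques, N m; "position": TCP position; "tcp_rot": TCP orientation; "force": force on the tool from outside, world axes, zero at the start; "moment": the same for the moment, N m; "opening": opening from 0.0 (shut) to 1.0 (fully open).
Only numpy, scipy, OpenCV 4.12 (cv2) and the standard library are available. Lean on these libraries where they do the work, as an engineer would, in place of code of your own. Each camera call takes 0.05 s, during which the arm holds its last target.

## Working session

There is one attempt and no reset: what is moved stays moved. The work goes in short steps, Python scripts to look and compute and a shell command to move; the robot and the scene stay as the last step left them, time stands still between calls to the robot, and variables do not carry over. Pictures are saved under pics/ and viewed, and the job is handed in when it is done.

```bash
ls; mkdir -p pics
cat > h.py <<'E'
import numpy as np, cv2
from rig import bot
def cap(n,name,scale=1):
    c=bot.capture(n); im=cv2.cvtColor(np.asarray(c['color']),cv2.COLOR_RGB2BGR)
    cv2.imwrite(f'pics/{name}.png',im); np.savez(f'pics/{name}.npz',K=c['intrinsics'],T=c['pose'],im=im)
    return im
def ray(name,u,v):
    d=np.load(f'pics/{name}.npz');K=d['K'];T=d['T']
    r=np.array([(u-K[0,2])/K[0,0],(v-K[1,2])/K[1,1],1.]); 
    if name.startswith('wrist'):
        a=np.hypot(r[0],r[1]); 
        r=np.array([r[0]/a*np.sin(a),r[1]/a*np.sin(a),np.cos(a)]) if a>1e-9 else np.array([0,0,1.])
    return T[:3,3],T[:3,:3]@r
def onz(name,u,v,z):
    o,d=ray(name,u,v); return o+d*(z-o[2])/d[2]
def proj(name,p):
    d=np.load(f'pics/{name}.npz');K=d['K'];T=d['T']
    q=T[:3,:3].T@(np.asarray(p)-T[:3,3])
    if name.startswith('wrist'):
        a=np.arctan2(np.hypot(q[0],q[1]),q[2]); s=a/np.hypot(q[0],q[1]); return K[0,0]*q[0]*s+K[0,2],K[1,1]*q[1]*s+K[1,2]
    return K[0,0]*q[0]/q[2]+K[0,2],K[1,1]*q[1]/q[2]+K[1,2]
def tri(*obs):
    A=np.zeros((3,3));b=np.zeros(3)
    for n,u,v in obs:
        o,d=ray(n,u,v);d=d/np.linalg.norm(d);P=np.eye(3)-np.outer(d,d);A+=P;b+=P@o
    x=np.linalg.solve(A,b); return x
E
python3 - <<'E'
from h import *
s=bot.read_state(); print({k:np.round(v,3).tolist() for k,v in s.items()})
for n in ['scene','top','wrist']:
    cap(n,n+'0'); d=np.load(f'pics/{n}0.npz'); print(n,d['K'].round(1).tolist(),d['T'].round(3).tolist())
E
```

```text
pics
{'time_s': 0.0, 'joint_positions': [-79.784, 30.278, 82.158, -0.001, 67.69, -10.228], 'qvel': [-0.049, -0.047, -0.012, 0.084, 0.024, -0.077], 'tau': [-0.002, -44.005, -17.659, 0.063, 0.058, -0.0], 'position': [0.218, -0.585, 0.233], 'tcp_rot': [[-0.0, 0.349, -0.937], [0.002, -0.937, -0.349], [-1.0, -0.002, -0.0]], 'force': [-0.223, 0.563, 0.018], 'moment': [-0.023, 0.015, -0.017], 'opening': 1.0}
scene [[435.3, 0.0, 254.6], [0.0, 435.3, 193.8], [0.0, 0.0, 1.0]] [[-0.446, 0.633, -0.632, 1.263], [0.895, 0.313, -0.319, 0.316], [-0.004, -0.708, -0.706, 0.797], [0.0, 0.0, 0.0, 1.0]]
top [[375.5, 0.0, 255.7], [0.0, 375.5, 191.8], [0.0, 0.0, 1.0]] [[-0.027, -0.99, 0.141, 0.491], [-1.0, 0.029, 0.01, 0.026], [-0.014, -0.141, -0.99, 1.002], [0.0, 0.0, 0.0, 1.0]]
wrist [[297.3, 0.0, 250.3], [0.0, 297.3, 188.0], [0.0, 0.0, 1.0]] [[0.349, -0.892, -0.286, 0.296], [-0.937, -0.333, -0.105, -0.556], [-0.002, 0.305, -0.952, 0.384], [0.0, 0.0, 0.0, 1.0]]
```

View pics/scene0.png

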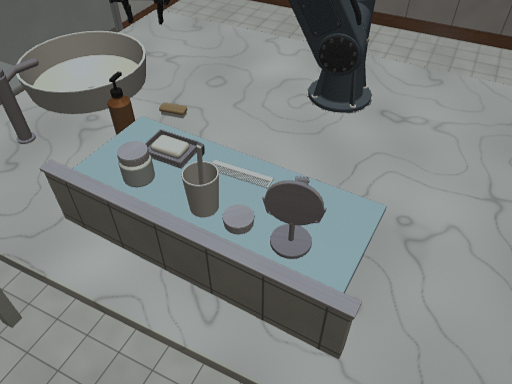

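View pics/top0.png

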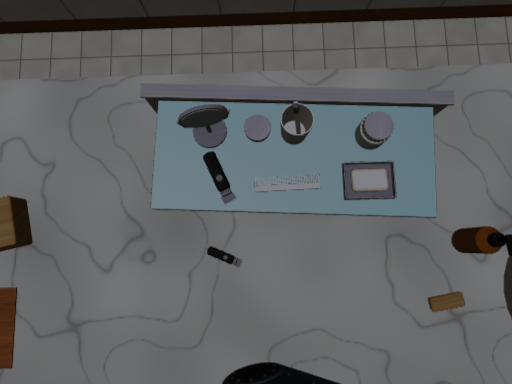

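View pics/wrist0.png

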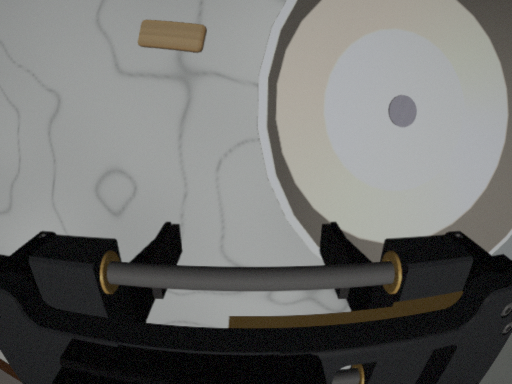

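The top view shows two black trimmers: one on the slab at about (219,177) with its head towards (229,197), and a smaller one on the counter at about (224,256). I'll measure both, along with the slab corners.

Run:
```python
from h import *
d=np.load('pics/top0.npz');im=d['im']
hsv=cv2.cvtColor(im,cv2.COLOR_BGR2HSV)
m=cv2.inRange(hsv,(85,50,60),(105,255,255)); m=cv2.morphologyEx(m,cv2.MORPH_CLOSE,np.ones((9,9)))
cs=cv2.findContours(m,cv2.RETR_EXTERNAL,cv2.CHAIN_APPROX_NONE)[0]; c=max(cs,key=cv2.contourArea)
h=cv2.convexHull(c); print(cv2.boxPoints(cv2.minAreaRect(c)).round(1).tolist())
# edge fits: front edge bottom row per col; left/right
pts=c[:,0,:]
fr=np.array([(u,pts[pts[:,0]==u][:,1].max()+.5) for u in range(165,430)])
a=np.polyfit(fr[:,0],fr[:,1],1); print('front',a, np.abs(np.polyval(a,fr[:,0])-fr[:,1]).max())
P=[onz('top0',u,np.polyval(a,u),.140) for u in (170,425)]
lf=np.array([(pts[pts[:,1]==v][:,0].min()-.5,v) for v in range(125,205)]); rt=np.array([(pts[pts[:,1]==v][:,0].max()+.5,v) for v in range(125,205)])
def corner(e):
    b=np.polyfit(e[:,1],e[:,0],1); v=200.
    for _ in range(20):
        u=np.polyval(b,v); v=np.polyval(a,u)
    return onz('top0',u,v,.140),(u,v)
L,R=corner(lf),corner(rt); print(L,R,np.linalg.norm(L[0]-R[0]))
yv=(L[0]-R[0]);yv/=np.linalg.norm(yv); xv=np.array([yv[1],-yv[0],0]); mid=(L[0]+R[0])/2
O=mid+0.015*xv; O[2]=0; print('origin',O,'yaw',np.degrees(np.arctan2(xv[1],xv[0])))
Rm=np.c_[xv,yv,[0,0,1]]; np.savez('shelf.npz',O=O,R=Rm)
# trimmers
for nm,(x0,y0,x1,y1),z in (('big',(195,145,245,210),.155),('small',(200,240,250,272),.015)):
    g=im[y0:y1,x0:x1].astype(int); print(nm)
    g=g.max(2); mm=(g<60).astype(np.uint8)
    n,lab,st,ce=cv2.connectedComponentsWithStats(mm); i=1+st[1:,4].argmax(); 
    cc=cv2.findContours((lab==i).astype(np.uint8),cv2.RETR_EXTERNAL,cv2.CHAIN_APPROX_NONE)[0][0]+[x0,y0]
    r=cv2.minAreaRect(cc); bp=cv2.boxPoints(r); print(r)
    w=np.array([onz('top0',u,v,z) for u,v in bp]); print([np.linalg.norm(w[k]-w[k-1]).round(4) for k in range(4)], w.mean(0), (Rm.T@(w.mean(0)-O)).round(4))
cv2.imwrite('pics/crop0.png',cv2.resize(im[80:280,140:320],None,fx=3,fy=3,interpolation=cv2.INTER_CUBIC))
```

```text
[[152.0, 208.8000030517578], [155.3000030517578, 98.5], [439.20001220703125, 106.9000015258789], [436.0, 217.3000030517578]]
front [2.96547544e-02 2.04273670e+02] 0.5942635319000544
(array([0.57158464, 0.11213542, 0.14      ]), (np.float64(222.641484810022), np.float64(210.8760485713275))) (array([ 0.54336003, -0.37558544,  0.14      ]), (np.float64(436.3478922576002), np.float64(217.21345959397368))) 0.48853686591540546
origin [ 0.57244728 -0.13259162  0.        ] yaw -3.312037073416152
big
((217.0949249267578, 173.48907470703125), (46.638221740722656, 12.686563491821289), 64.98310089111328)
[np.float64(0.1093), np.float64(0.0293), np.float64(0.1095), np.float64(0.0288)] [0.65708865 0.12232232 0.155     ] [0.0698 0.2594 0.155 ]
small
((220.35345458984375, 254.50865173339844), (28.099576950073242, 8.797531127929688), 23.198591232299805)
[np.float64(0.0731), np.float64(0.0225), np.float64(0.0733), np.float64(0.0224)] [0.46989983 0.13225327 0.015     ] [-0.1177  0.2585  0.015 ]
```

View pics/crop0.png

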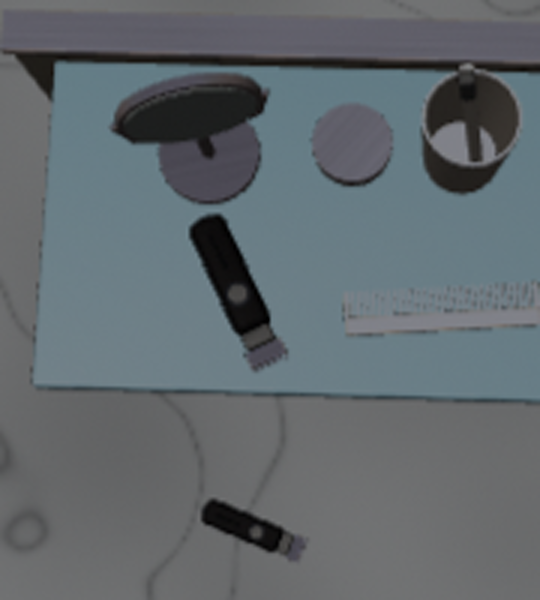

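The trimmer on the slab (head at crop (265,358), round button at (237,293)) has a handle about 29 mm wide and a dark part about 96–109 mm long, so it matches the one described. The counter one has only a 22 mm × 73 mm dark part, so it is the look-alike. The left-edge fit broke, so I'll redo the slab corners robustly.

Run:
```python
from h import *
# front line from fit; end corners from rect fit
a=[2.96547544e-02,2.04273670e+02]
L=onz('top0',152.0,np.polyval(a,152.),.140);R=onz('top0',436.2,np.polyval(a,436.2),.140)
print(L,R,np.linalg.norm(L-R))
BL=onz('top0',155.3,98.5,.140); print('depth',np.linalg.norm(BL-L))
yv=(L-R);yv/=np.linalg.norm(yv); xv=np.array([yv[1],-yv[0],0]); O=(L+R)/2+.015*xv;O[2]=0
Rm=np.c_[xv,yv,[0,0,1]];np.savez('shelf.npz',O=O,R=Rm)
print('O',O,'yaw',np.degrees(np.arctan2(xv[1],xv[0])))
sh=lambda p:(Rm.T@(np.asarray(p)-O)).round(4)
bk=onz('top0',209.3,153,.155); hd=onz('top0',228.3,199.3,.152); bt=onz('top0',219,177.7,.165)
print('back',sh(bk),'head',sh(hd),np.linalg.norm(hd-bk),'button',sh(bt),bt)
for y in (.213,0,-.213):
    print('front',y,(O+Rm@[0,y,.0815]).round(4))
for nm,u,v,z in (('mirror',210.5,131,.143),('tin',257.5,128,.163),('tumbler',297,122,.235),('jar',378,126,.218),('soap',370,180,.16),('comb',287,183,.146)):
    print(nm,sh(onz('top0',u,v,z)))
# check with scene: project corners
for p in ((-.015,.33,.14),(-.015,-.33,.14),(.25,.33,.14)): print(proj('scene0',O+Rm@p))
```

```text
[0.58104157 0.27555103 0.14      ] [ 0.54337936 -0.37525133  0.14      ] 0.6518912092643527
depth 0.26701695130819963
O [ 0.57718541 -0.05071676  0.        ] yaw -3.312037074521241
back [0.1171 0.1974 0.155 ] head [0.0108 0.1492 0.152 ] 0.11672842874961327 button [0.0579 0.1712 0.165 ] [0.64487045 0.11681343 0.165     ]
front 0.213 [0.5895 0.1619 0.0815]
front 0 [ 0.5772 -0.0507  0.0815]
front -0.213 [ 0.5649 -0.2634  0.0815]
mirror [0.1735 0.1989 0.143 ]
tin [0.1774 0.0875 0.163 ]
tumbler [0.1697 0.003  0.235 ]
jar [ 0.1711 -0.1727  0.218 ]
soap [ 0.0632 -0.1709  0.16  ]
comb [0.0533 0.0158 0.146 ]
(np.float64(386.5910848123707), np.float64(204.23556796446056))
(np.float64(140.96544829473538), np.float64(114.2355808326712))
(np.float64(338.30630033644127), np.float64(301.71787464589033))
```

The move interface has shifts plus yaw about the tool's x only, so a lean isn't directly commandable. I'll check its usage text before planning.

View pics/c1.png

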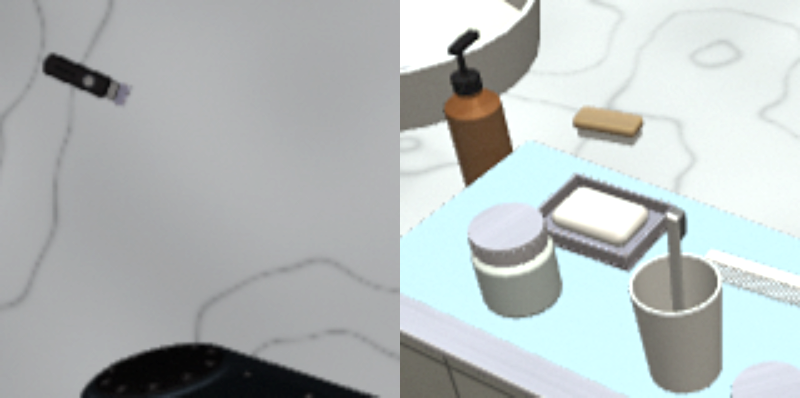

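No lean is available, so the tool stays vertical and its straight fingers can't get under the 15 mm lip. My plan is to hold the small look-alike trimmer from the counter as a horizontal poker and press under the lip with its blunt end. For hooking the drawer and handling the black trimmer, the bare fingers will do. I'll write a planner that works out the shift and turn per row.

```bash
cat >> h.py <<'E'
S=np.load('shelf.npz');O=S['O'];SR=S['R']
def W(p): return O+SR@np.asarray(p,float)
def sh(p): return (SR.T@(np.asarray(p)-O))
def plan(target,camang=None,N=None,start=None):
    """target TCP world; camang: wanted world angle (deg) of camera side (-tool z). prints constant row"""
    s=bot.read_state(); p=np.array(s['position']) if start is None else np.array(start); R=np.array(s['tcp_rot'])
    th=np.degrees(np.arctan2(-R[1,2],-R[0,2]))
    dy=0 if camang is None else (camang-th+180)%360-180
    yaw=-dy  # about tool x (down)
    d=np.asarray(target)-p
    n=N or max(1,int(np.ceil(max(np.linalg.norm(d)/.036,abs(yaw)/6.5))))
    t=np.radians(th); Rz=lambda a:np.array([[np.cos(a),-np.sin(a)],[np.sin(a),np.cos(a)]])
    M=np.zeros((2,2)); B=np.array([[np.sin(-t)*0,0],[0,0]])
    zt=-np.array([np.cos(t),np.sin(t)]); yt=np.array([-zt[1],zt[0]])*0
    # right handed: x=(0,0,-1), y = z cross x
    z3=np.r_[zt,0]; y3=np.cross(z3,[0,0,-1.]); B=np.c_[y3[:2],z3[:2]]
    for k in range(n): M+=Rz(np.radians(dy/n*k))@B
    yz=np.linalg.solve(M,d[:2])
    print(f"cam now {th:.1f} N={n} row dp=[{-d[2]*1000/n:.1f},{yz[0]*1000:.1f},{yz[1]*1000:.1f}] yaw={yaw/n:.2f}  total d={np.round(d*1000,1)} yaw {yaw:.1f}")
def st():
    s=bot.read_state(); R=np.array(s['tcp_rot']); print('t',round(s['time_s'],2),'pos',np.round(s['position'],4),'shelf',sh(s['position']).round(4),'F',np.round(s['force'],1),'Fsh',(SR.T@s['force']).round(1),'op',round(s['opening']*87,1),'j',np.round(s['joint_positions'],0),'tilt',np.round(R[:,0],3)); return s
E
python3 - <<'E'
from h import *
# small trimmer axis at z=.015
c=(220.353,254.509); a=np.radians(23.198)
p1=onz('top0',c[0]-14*np.cos(a),c[1]-14*np.sin(a),.015);p2=onz('top0',c[0]+14*np.cos(a),c[1]+14*np.sin(a),.015)
d=(p2-p1);L=np.linalg.norm(d);d/=L; ang=np.degrees(np.arctan2(d[1],d[0])); m=(p1+p2)/2
print('mid',m,'ang',ang,L); g=m+.022*d; print('grasp',g)
st()
plan([.45,-.2,.2],ang+180-30); plan([g[0],g[1],.12],ang+180,start=[.45,-.2,.2])
plan([g[0],g[1],.12],ang+180,N=20)
E
```

```text
mid [0.469884   0.13226053 0.015     ] ang -114.30167128424533 0.07296706596579731
grasp [0.4608301  0.11220993 0.015     ]
t 0.15 pos [ 0.2182 -0.5851  0.2328] shelf [-0.3275 -0.5542  0.2328] F [ 0.8 -0.3  0.3] Fsh [ 0.8 -0.3  0.3] op 86.9 j [-80.  30.  82.   0.  68. -10.] tilt [-0.     0.002 -1.   ]
cam now 20.4 N=13 row dp=[2.5,-18.1,-29.6] yaw=-1.17  total d=[231.8 385.1 -32.8] yaw -15.3
cam now 20.4 N=9 row dp=[8.9,-26.2,-24.1] yaw=-5.03  total d=[ 10.8 312.2 -80. ] yaw -45.3
cam now 20.4 N=20 row dp=[5.6,-18.3,-33.2] yaw=-2.26  total d=[ 242.6  697.3 -112.8] yaw -45.3
```

```bash
python3 -m inch '{"dp":[[5.6,-18.3,-33.2],[5.6,-18.3,-33.2],[5.6,-18.3,-33.2],[5.6,-18.3,-33.2],[5.6,-18.3,-33.2],[5.6,-18.3,-33.2],[5.6,-18.3,-33.2],[5.6,-18.3,-33.2],[5.6,-18.3,-33.2],[5.6,-18.3,-33.2],[5.6,-18.3,-33.2],[5.6,-18.3,-33.2],[5.6,-18.3,-33.2],[5.6,-18.3,-33.2],[5.6,-18.3,-33.2],[5.6,-18.3,-33.2],[5.6,-18.3,-33.2],[5.6,-18.3,-33.2],[5.6,-18.3,-33.2],[5.6,-18.3,-33.2]],"yaw":[-2.26,-2.26,-2.26,-2.26,-2.26,-2.26,-2.26,-2.26,-2.26,-2.26,-2.26,-2.26,-2.26,-2.26,-2.26,-2.26,-2.26,-2.26,-2.26,-2.26]}' 50
python3 - <<'E'
from h import *
st(); cap('wrist','wrist1'); plan([.4608,.1122,.12],65.7)
print(proj('wrist1',[.4608,.1122,.015]),proj('wrist1',[.4699,.1323,.015]))
E
```

```text
time_s: 1.82
position: [0.4618, 0.1138, 0.1212]
tcp_rot: [[0.001, 0.912, -0.411], [-0.0, -0.411, -0.912], [-1.0, 0.001, -0.0]]
force: [0.8, -0.0, 0.9]
opening: 0.575
t 1.82 pos [0.4618 0.1138 0.1212] shelf [-0.1247  0.1575  0.1212] F [ 0.8 -0.   0.9] Fsh [0.8 0.  0.9] op 50.0 j [  0.  30. 109.  -0.  41.  25.] tilt [ 0.001 -0.    -1.   ]
cam now 66.1 N=1 row dp=[0.5,4.0,6.2] yaw=0.36  total d=[ 1.1 -7.3 -0.5] yaw 0.4
(np.float64(250.69323411253976), np.float64(191.50473227198952)) (np.float64(250.7436354614795), np.float64(167.9811656080233))
```

View pics/wrist1.png

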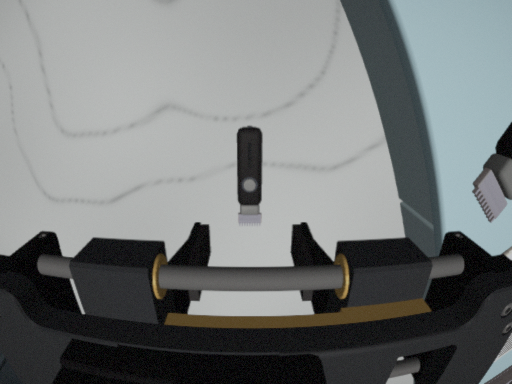

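The wrist view shows the small trimmer upright at columns 238–262, rows 126–222, with its head at the bottom. Its handle centre at about row 166 agrees with the projected 168. Descending and gripping near the head end.

```bash
python3 -m inch '{"dp":[[0,0,0],[27,0,0],[27,0,0],[27,0,0],[26,0,0],[0,0,0],[0,0,0]],"yaw":[0,0,0,0,0,0,0]}' 50
python3 - <<'E'
from h import *
st(); plan([.4608,.1122,.014],65.7)
E
```

```text
time_s: 2.45
position: [0.4618, 0.1105, 0.0138]
tcp_rot: [[-0.001, 0.91, -0.414], [-0.0, -0.414, -0.91], [-1.0, -0.001, 0.001]]
force: [-0.6, 0.2, -1.2]
opening: 0.572
t 2.45 pos [0.4618 0.1105 0.0138] shelf [-0.1245  0.1543  0.0138] F [-0.6  0.2 -1.2] Fsh [-0.7  0.2 -1.2] op 49.8 j [ -0.  42. 112.  -0.  26.  24.] tilt [-0.001 -0.    -1.   ]
cam now 65.5 N=1 row dp=[-0.2,-1.6,-1.1] yaw=-0.18  total d=[-1.   1.7  0.2] yaw -0.2
```

```bash
python3 -m inch '{"dp":[[0,0,0],[0,0,0],[0,0,0],[0,0,0],[0,0,0],[0,0,0]],"yaw":[0,0,0,0,0,0]}' 0
python3 -m inch '{"dp":[[-27,0,0],[-27,0,0],[-26,0,0],[0,0,0]],"yaw":[0,0,0,0]}'
python3 - <<'E'
from h import *
st(); cap('wrist','wrist2')
# left-front press start: back end protrudes ~58+mm
for y in (.213,0,-.213): 
    t=W([-.085,y,.094]); print(y); plan(t,-3.31)
E
```

```text
time_s: 2.95
position: [0.4616, 0.1119, 0.0149]
tcp_rot: [[0.0, 0.911, -0.412], [-0.0, -0.412, -0.911], [-1.0, 0.0, -0.0]]
force: [-0.1, -1.1, 2.4]
opening: 0.253
time_s: 3.28
position: [0.464, 0.1122, 0.0982]
tcp_rot: [[0.008, 0.911, -0.412], [0.0, -0.412, -0.911], [-1.0, 0.007, -0.003]]
force: [0.7, -0.0, -0.2]
opening: 0.259
t 3.28 pos [0.464  0.1122 0.0982] shelf [-0.1224  0.1561  0.0982] F [ 0.7 -0.  -0.2] Fsh [ 0.7  0.  -0.2] op 22.5 j [  0.  32. 110.   0.  37.  24.] tilt [ 0.008  0.    -1.   ]
0.213
cam now 65.7 N=11 row dp=[0.2,-2.1,-6.3] yaw=6.27  total d=[41.4 54.7 -2.6] yaw 69.0
0
cam now 65.7 N=11 row dp=[0.2,14.2,6.3] yaw=6.27  total d=[  29.1 -157.9   -2.6] yaw 69.0
-0.213
cam now 65.7 N=11 row dp=[0.2,30.5,18.8] yaw=6.27  total d=[  16.8 -370.6   -2.6] yaw 69.0
```

View pics/wrist2.png

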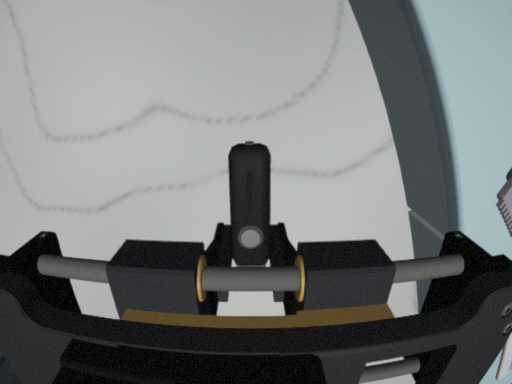

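The poker is held straight, its back end at (250,146). I'll turn it to face the fronts and bring it before the left one.

```bash
python3 -m inch '{"dp":[[0.2,-2,-5.4],[0.2,-2,-5.4],[0.2,-2,-5.4],[0.2,-2,-5.4],[0.2,-2,-5.4],[0.2,-2,-5.4],[0.2,-2,-5.4],[0.2,-2,-5.4],[0.2,-2,-5.4],[0.2,-2,-5.4],[0.2,-2,-5.4],[0,0,0],[0,0,0]],"yaw":[6.27,6.27,6.27,6.27,6.27,6.27,6.27,6.27,6.27,6.27,6.27,0,0]}'
python3 - <<'E'
from h import *
e=onz('wrist2',250,146,.095); print('protr',np.linalg.norm(e[:2]-[.464,.1122]))
st(); cap('wrist','wrist3'); plan(W([-.067,.213,.092]),-3.31)
E
```

```text
time_s: 4.42
position: [0.4953, 0.1605, 0.0912]
tcp_rot: [[-0.002, -0.055, -0.998], [-0.0, -0.998, 0.055], [-1.0, 0.0, 0.002]]
force: [-0.2, -0.2, -1.2]
opening: 0.256
protr 0.057571894830969673
t 4.42 pos [0.4953 0.1605 0.0912] shelf [-0.094   0.2061  0.0912] F [-0.2 -0.2 -1.2] Fsh [-0.2 -0.2 -1.2] op 22.2 j [  6.  35. 104.  -0.  41.  99.] tilt [-0.002 -0.    -1.   ]
cam now -3.2 N=1 row dp=[-0.6,-6.9,-27.3] yaw=0.14  total d=[27.6  5.4  0.6] yaw 0.1
```

View pics/wrist3.png

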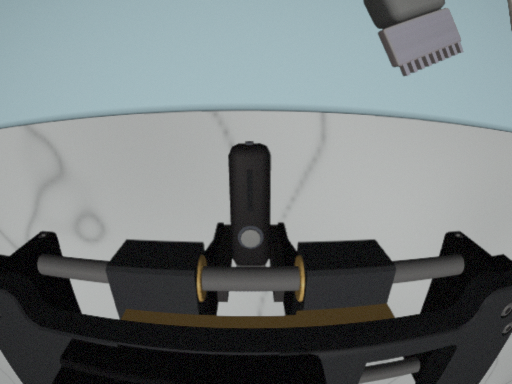

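The poker points at the left front, with its end at (250,145) and the slab edge at about row 112. Now pressing in small steps.

```bash
python3 -m inch '{"dp":[[0,0,-12],[0,0,-12],[0,0,-5],[0,0,-4],[0,0,-3],[0,0,0]],"yaw":[0,0,0,0,0,0]}'
python3 - <<'E'
from h import *
st()
E
```

```text
time_s: 4.97
position: [0.5307, 0.1583, 0.0919]
tcp_rot: [[-0.003, -0.058, -0.998], [-0.0, -0.998, 0.058], [-1.0, 0.0, 0.003]]
force: [-0.5, 0.7, -0.1]
opening: 0.254
t 4.97 pos [0.5307 0.1583 0.0919] shelf [-0.0585  0.206   0.0919] F [-0.5  0.7 -0.1] Fsh [-0.5  0.7 -0.1] op 22.1 j [ 5. 37. 99.  0. 45. 98.] tilt [-0.003 -0.    -1.   ]
```

```bash
python3 -m inch '{"dp":[[0,0,-2],[0,0,-2],[0,0,0]],"yaw":[0,0,0]}';python3 -m inch '{"dp":[[0,0,-2],[0,0,0]],"yaw":[0,0]}'|grep -E 'pos|force';python3 -m inch '{"dp":[[0,0,-2],[0,0,0]],"yaw":[0,0]}'|grep -E 'pos|force'
python3 - <<'E'
from h import *
st()
E
```

```text
time_s: 5.22
position: [0.5309, 0.1585, 0.0915]
tcp_rot: [[-0.011, -0.058, -0.998], [-0.0, -0.998, 0.058], [-1.0, 0.001, 0.011]]
force: [-6.8, 0.7, 2.6]
opening: 0.247
position: [0.531, 0.1585, 0.0913]
force: [-10.3, 1.4, 3.5]
position: [0.5312, 0.1586, 0.091]
force: [-12.2, 2.6, 4.0]
t 5.55 pos [0.5312 0.1586 0.091 ] shelf [-0.058   0.2063  0.091 ] F [-12.2   2.6   4. ] Fsh [-12.3   1.9   4. ] op 22.2 j [ 5. 37. 98.  0. 46. 98.] tilt [-0.018  0.    -1.   ]
```

The left front held at 12 N with no travel, so it is a blank. Next is the middle front.

```bash
python3 -m inch '{"dp":[[0,0,15],[0,0,15],[0,35,0],[0,35,0],[0,35,0],[0,35,0],[0,35,0],[0,32,0],[0,0,0],[0,0,0]],"yaw":[0,0,0,0,0,0,0,0,0,0]}'
python3 - <<'E'
from h import *
st();cap('wrist','wrist4'); plan(W([-.058,0,.092]),-3.31)
E
```

```text
time_s: 6.38
position: [0.4986, -0.0488, 0.0926]
tcp_rot: [[0.002, -0.062, -0.998], [-0.0, -0.998, 0.062], [-1.0, 0.0, -0.002]]
force: [-0.8, 0.9, -1.0]
opening: 0.255
t 6.38 pos [ 0.4986 -0.0488  0.0926] shelf [-0.0786 -0.0026  0.0926] F [-0.8  0.9 -1. ] Fsh [-0.9  0.9 -1. ] op 22.2 j [-18.  34. 107.   0.  39.  75.] tilt [ 0.002 -0.    -1.   ]
cam now -3.4 N=1 row dp=[0.5,-1.3,-21.1] yaw=-0.11  total d=[21.2  0.  -0.5] yaw -0.1
```

View pics/wrist4.png

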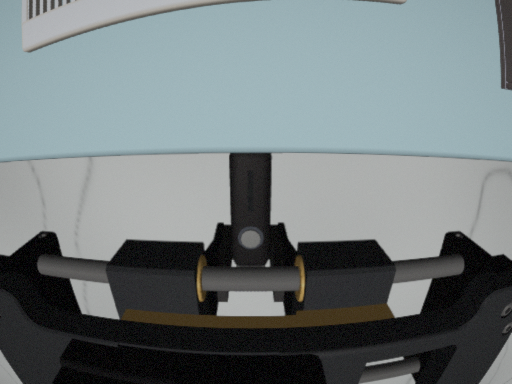

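The poker is in place, with its tip under the slab edge at row 155. Pressing the middle front.

```bash
python3 -m inch '{"dp":[[0,0,-8],[0,0,-8],[0,0,-4],[0,0,0]],"yaw":[0,0,0,0]}'|grep -E 'pos|force';python3 -m inch '{"dp":[[0,0,-2],[0,0,-2],[0,0,0]],"yaw":[0,0,0]}'|grep -E 'pos|force';python3 -m inch '{"dp":[[0,0,-2],[0,0,-2],[0,0,0]],"yaw":[0,0,0]}'|grep -E 'pos|force'
python3 - <<'E'
from h import *
st()
E
```

```text
position: [0.5188, -0.047, 0.0923]
force: [0.4, -0.6, -0.5]
position: [0.519, -0.0469, 0.0918]
force: [-5.5, 0.8, 2.2]
position: [0.5191, -0.0467, 0.0914]
force: [-11.0, -0.7, 5.4]
t 7.27 pos [ 0.5191 -0.0467  0.0914] shelf [-0.0582  0.0007  0.0914] F [-11.   -0.7   5.4] Fsh [-11.   -1.3   5.4] op 22.1 j [-17.  35. 103.  -0.  42.  76.] tilt [-0.015  0.003 -1.   ]
```

The middle front also held rigid at 11 N, so the drawer must be the right one.

```bash
python3 -m inch '{"dp":[[0,0,15],[0,0,13],[0,35,0],[0,35,0],[0,35,0],[0,35,0],[0,35,0],[0,36,0],[0,0,0],[0,0,0]],"yaw":[0,0,0,0,0,0,0,0,0,0]}' >/dev/null
python3 - <<'E'
from h import *
st();plan(W([-.059,-.213,.092]),-3.31)
E
```

```text
t 8.1 pos [ 0.4866 -0.2602  0.0925] shelf [-0.0784 -0.2143  0.0925] F [-0.1  0.6 -0.4] Fsh [-0.1  0.6 -0.4] op 22.2 j [-40.  36.  99.   0.  44.  54.] tilt [ 0.002 -0.002 -1.   ]
cam now -3.5 N=1 row dp=[0.5,-1.4,-19.4] yaw=-0.22  total d=[19.4  0.2 -0.5] yaw -0.2
```

```bash
python3 -m inch '{"dp":[[0,0,-8],[0,0,-8],[0,0,-4],[0,0,0]],"yaw":[0,0,0,0]}'|grep -E 'pos|force';python3 -m inch '{"dp":[[0,0,-2],[0,0,-2],[0,0,0]],"yaw":[0,0,0]}'|grep -E 'pos|force';python3 -m inch '{"dp":[[0,0,-2],[0,0,-2],[0,0,0]],"yaw":[0,0,0]}'|grep -E 'pos|force'; python3 -m inch '{"dp":[[0,0,-2],[0,0,-2],[0,0,0]],"yaw":[0,0,0]}'|grep -E 'pos|force'
python3 - <<'E'
from h import *
st()
E
```

```text
position: [0.5064, -0.2573, 0.0923]
force: [-2.0, -0.2, 1.2]
position: [0.5091, -0.2577, 0.0921]
force: [-3.2, 2.1, -0.3]
position: [0.513, -0.2581, 0.092]
force: [-3.5, 1.9, 1.1]
position: [0.5144, -0.258, 0.0918]
force: [-10.1, 1.0, 4.5]
t 9.18 pos [ 0.5144 -0.258   0.0918] shelf [-0.0507 -0.2106  0.0918] F [-10.1   1.    4.5] Fsh [-10.2   0.4   4.5] op 22.0 j [-38.  38.  96.  -0.  47.  56.] tilt [-0.008  0.003 -1.   ]
```

The right front gave about 6–7 mm and then hit the stop at about 10 N. I'll press slightly more, then retreat straight back past the drawer's spring travel.

```bash
python3 -m inch '{"dp":[[0,0,-2],[0,0,-1],[0,0,0]],"yaw":[0,0,0]}'|grep -E 'pos|force'; python3 -m inch '{"dp":[[0,0,25],[0,0,30],[0,0,30],[0,0,30],[0,0,10],[0,0,0],[0,0,0],[0,0,0]],"yaw":[0,0,0,0,0,0,0,0]}'|grep -E 'pos|force'
python3 - <<'E'
from h import *
st();cap('wrist','wrist5');cap('top','top5')
E
```

```text
position: [0.5146, -0.2578, 0.0915]
force: [-14.7, -0.3, 6.1]
position: [0.3985, -0.2542, 0.0927]
force: [0.3, 0.3, -1.0]
t 10.1 pos [ 0.3985 -0.2542  0.0927] shelf [-0.1667 -0.2135  0.0927] F [ 0.3  0.3 -1. ] Fsh [ 0.2  0.3 -1. ] op 22.5 j [-46.  33. 111.   0.  36.  47.] tilt [ 0.004 -0.003 -1.   ]
```

View pics/wrist5.png

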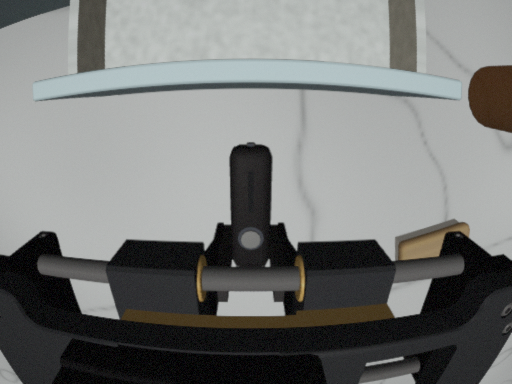

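View pics/top5.png

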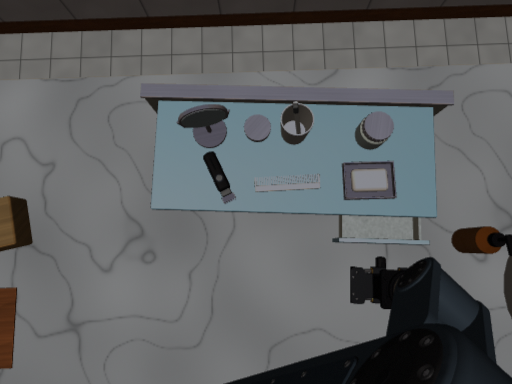

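The drawer has sprung out: its front spans about (35,88) to (460,88) in the wrist view, with the tray behind it. Bystanders look unmoved. I'll set the poker down clear of the drawer, in front of the middle front.

Run:
```python
from h import *
print('front outer',sh(onz('wrist5',250,85,.123)).round(4),'inner',sh(onz('wrist5',250,60,.123)).round(4),'L',sh(onz('wrist5',35,88,.123)).round(4),'R',sh(onz('wrist5',461,88,.123)).round(4))
plan(W([-.15,.03,.06]),None,N=7);
```

```text
front outer [-0.0788 -0.2136  0.123 ] inner [-0.0685 -0.2136  0.123 ] L [-0.0712 -0.1101  0.123 ] R [-0.0718 -0.3148  0.123 ]
cam now -3.3 N=7 row dp=[4.6,-34.7,-2.5] yaw=0.00  total d=[ 31.1 241.4 -32.5] yaw 0.0
```

```bash
python3 -m inch '{"dp":[[4.6,-34.7,-2.5],[4.6,-34.7,-2.5],[4.6,-34.7,-2.5],[4.6,-34.7,-2.5],[4.6,-34.7,-2.5],[4.6,-34.7,-2.5],[4.6,-34.7,-2.5],[20,0,0],[12,0,0],[12,0,0],[0,0,0],[0,0,0]],"yaw":[0,0,0,0,0,0,0,0,0,0,0,0]}'
python3 - <<'E'
from h import *
st()
E
```

```text
time_s: 11.2
position: [0.4285, -0.0105, 0.0155]
tcp_rot: [[0.0, -0.057, -0.998], [-0.0, -0.998, 0.057], [-1.0, 0.0, -0.0]]
force: [-0.3, 1.1, -1.1]
opening: 0.252
t 11.2 pos [ 0.4285 -0.0105  0.0155] shelf [-0.1508  0.0316  0.0155] F [-0.3  1.1 -1.1] Fsh [-0.4  1.1 -1.1] op 21.9 j [-16.  41. 119.   0.  20.  77.] tilt [ 0. -0. -1.]
```

```bash
python3 -m inch '{"dp":[[0,0,0],[0,0,0],[0,0,0],[0,0,0],[-30,0,0],[-35,0,0],[-38,0,0],[-35,0,0],[-12,0,0],[0,0,0]],"yaw":[0,0,0,0,0,0,0,0,0,0]}' 45
python3 - <<'E'
from h import *
st();cap('wrist','wrist6')
plan(W([-.042,-.2125,.165]),-3.31,N=8)
E
```

```text
time_s: 12.03
position: [0.4296, -0.0115, 0.1695]
tcp_rot: [[0.008, -0.058, -0.998], [-0.002, -0.998, 0.058], [-1.0, 0.002, -0.009]]
force: [0.5, -1.4, -0.8]
opening: 0.52
t 12.03 pos [ 0.4296 -0.0115  0.1695] shelf [-0.1496  0.0306  0.1695] F [ 0.5 -1.4 -0.8] Fsh [ 0.6 -1.4 -0.8] op 45.2 j [-17.  22. 113.   0.  45.  77.] tilt [ 0.008 -0.002 -1.   ]
cam now -3.3 N=8 row dp=[0.3,30.4,-13.6] yaw=-0.00  total d=[  94.6 -249.2   -2.7] yaw -0.0
```

View pics/wrist6.png

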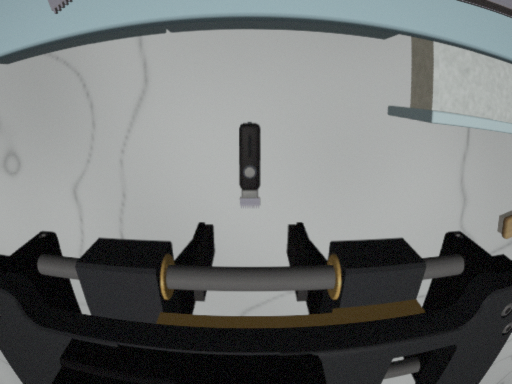

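The poker lies on the counter at (250,160), aligned with the shelf. Next, shut the fingers and hook the drawer.

```bash
python3 -m inch '{"dp":[[0.3,30.4,-13.6],[0.3,30.4,-13.6],[0.3,30.4,-13.6],[0.3,30.4,-13.6],[0.3,30.4,-13.6],[0.3,30.4,-13.6],[0.3,30.4,-13.6],[0.3,30.4,-13.6],[0,0,0],[0,0,0]],"yaw":[0,0,0,0,0,0,0,0,0,0]}' 0
python3 - <<'E'
from h import *
st();cap('wrist','wrist7')
plan(W([-.043,-.2125,.112]),-3.31)
E
```

```text
time_s: 12.92
position: [0.5213, -0.2612, 0.1612]
tcp_rot: [[-0.003, -0.061, -0.998], [0.002, -0.998, 0.061], [-1.0, -0.002, 0.003]]
force: [-0.3, 0.0, -0.3]
opening: 0.004
t 12.92 pos [ 0.5213 -0.2612  0.1612] shelf [-0.0436 -0.2134  0.1612] F [-0.3  0.  -0.3] Fsh [-0.3  0.  -0.3] op 0.4 j [-38.  32.  92.   0.  56.  56.] tilt [-0.003  0.002 -1.   ]
cam now -3.4 N=2 row dp=[24.6,0.4,-0.8] yaw=-0.05  total d=[  1.5  -0.9 -49.3] yaw -0.1
```

View pics/wrist7.png

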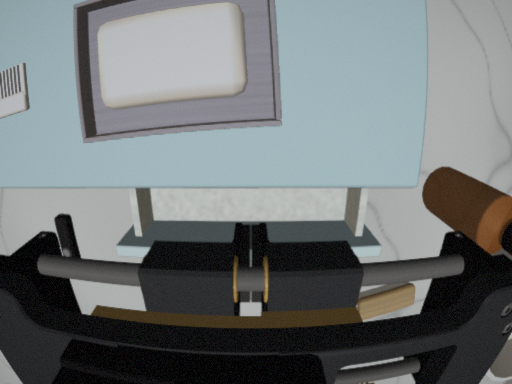

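```bash
python3 -m inch '{"dp":[[25,0,0],[24,0,0],[0,0,0],[0,0,10],[0,0,10],[0,0,10],[0,0,10],[0,0,10],[0,0,10],[0,0,10],[0,0,5],[0,0,0]],"yaw":[0,0,0,0,0,0,0,0,0,0,0,0]}'
python3 -m inch '{"dp":[[0,0,3],[0,0,3],[0,0,0]],"yaw":[0,0,0]}'
python3 - <<'E'
from h import *
st();cap('wrist','wrist8')
E
```

```text
time_s: 13.97
position: [0.4462, -0.2557, 0.1151]
tcp_rot: [[0.0, -0.059, -0.998], [-0.0, -0.998, 0.059], [-1.0, -0.0, -0.0]]
force: [0.8, 1.0, 0.3]
opening: 0.006
time_s: 14.22
position: [0.4459, -0.2559, 0.1152]
tcp_rot: [[0.011, -0.062, -0.998], [-0.002, -0.998, 0.062], [-1.0, 0.001, -0.011]]
force: [14.9, 5.6, -3.2]
opening: 0.006
t 14.22 pos [ 0.4459 -0.2559  0.1152] shelf [-0.1192 -0.2124  0.1152] F [14.9  5.6 -3.2] Fsh [14.6  6.4 -3.2] op 0.5 j [-43.  32. 104.   1.  43.  51.] tilt [ 0.011 -0.002 -1.   ]
```

View pics/wrist8.png

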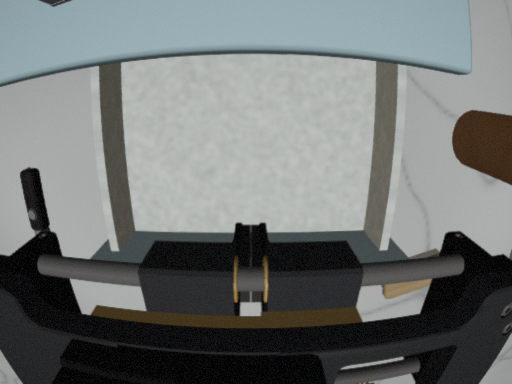

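The drawer is at its stop: the finger is at -0.119, so its inner face is at about -0.129, and the pull force was 15 N. I'll back off the hook, rise, and look at the trimmer from above.

```bash
python3 -m inch '{"dp":[[0,0,-8],[0,0,-8],[-30,0,0],[-35,0,0],[-35,0,0],[-35,0,0],[0,-35,-10],[0,-35,-10],[0,-35,-10],[0,-35,-10],[0,-35,-10],[0,-35,-10],[0,-35,-10],[0,-35,-10],[0,-35,-10],[0,-35,-5],[0,-25,0],[0,0,0],[0,0,0]],"yaw":[0,0,0,0,0,0,0,0,0,0,0,0,0,0,0,0,0,0,0]}' 60
python3 - <<'E'
from h import *
st();im=cap('wrist','wrist9');cap('top','top9')
E
```

```text
time_s: 15.85
position: [0.5731, 0.1136, 0.2492]
tcp_rot: [[-0.002, -0.055, -0.998], [-0.001, -0.998, 0.055], [-1.0, 0.001, 0.002]]
force: [-0.3, -0.7, -0.3]
opening: 0.692
t 15.85 pos [0.5731 0.1136 0.2492] shelf [-0.0135  0.1638  0.2492] F [-0.3 -0.7 -0.3] Fsh [-0.3 -0.7 -0.3] op 60.2 j [ 0. 26. 87. -0. 67. 93.] tilt [-0.002 -0.001 -1.   ]
```

View pics/wrist9.png

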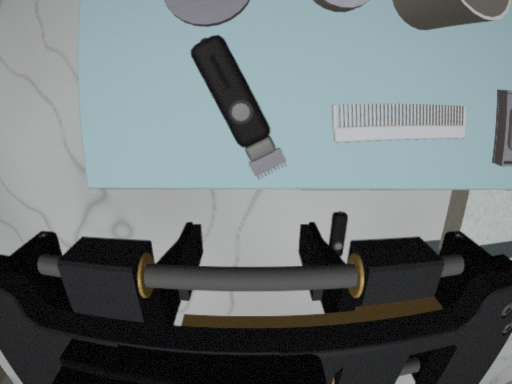

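View pics/top9.png

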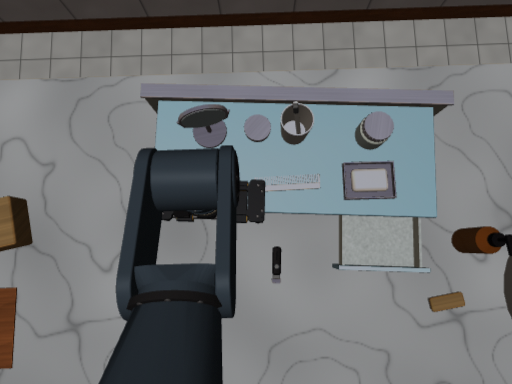

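The wrist view shows the trimmer from its back end at (210,40) to its blade at (268,170), with the button at (240,112). The drawer is fully out. I'll measure its axis from the dark handle.

Run:
```python
from h import *
im=np.load('pics/wrist9.npz')['im'][20:160,170:300]
m=(im.max(2)<75).astype(np.uint8); m=cv2.morphologyEx(m,cv2.MORPH_CLOSE,np.ones((9,9)))
n,l,s,c=cv2.connectedComponentsWithStats(m); i=1+s[1:,4].argmax()
cc=cv2.findContours((l==i).astype(np.uint8),cv2.RETR_EXTERNAL,cv2.CHAIN_APPROX_NONE)[0][0][:,0,:]+[170,20]
for z in (.150,.160):
    w=np.array([sh(onz('wrist9',u,v,z))[:2]*1000 for u,v in cc],np.float32)
    r=cv2.minAreaRect(w); print(z,r, np.ptp(w,0))
print('blade',sh(onz('wrist9',268,166,.150)).round(4),'button',sh(onz('wrist9',240,112,.165)).round(4))
```

```text
0.15 ((74.87994384765625, 180.58074951171875), (99.21728515625, 29.895418167114258), 26.934627532958984) [95.02158  63.569458]
0.16 ((74.69706726074219, 179.91529846191406), (95.24690246582031, 28.699081420898438), 26.9345645904541) [91.21908 61.02559]
blade [0.0098 0.1482 0.15  ] button [0.0571 0.1717 0.165 ]
```

Handle measured at 97 × 29 mm (expected 96 × 30), at shelf (0.075, 0.180), axis 26.9°. Turning the camera side towards the robot, away from the mirror.

```bash
python3 -m inch '{"dp":[[0,0,0],[0,0,0],[0,0,0],[0,0,0],[0,0,0],[0,0,0],[0,0,0],[0,0,0],[0,0,0],[0,0,0],[0,0,0],[0,0,0],[0,0,0],[0,0,0],[0,0,0],[0,0,0],[0,0,0],[0,0,0],[0,0,0],[0,0,0]],"yaw":[-7.1,-7.1,-7.1,-7.1,-7.1,-7.1,-7.1,-7.1,-7.1,-7.1,-7.1,-7.1,-7.1,-7.1,-7.1,-7.1,-7.1,-7.1,-7.1,-7.1]}' 52
python3 - <<'E'
from h import *
st();plan(W([.066,.1755,.20]),-156.4,N=10)
E
```

```text
time_s: 17.62
position: [0.5736, 0.1105, 0.2497]
tcp_rot: [[-0.001, 0.658, 0.753], [-0.001, 0.753, -0.658], [-1.0, -0.001, -0.0]]
force: [-0.3, -0.6, 0.4]
opening: 0.595
t 17.62 pos [0.5736 0.1105 0.2497] shelf [-0.0129  0.1608  0.2497] F [-0.3 -0.6  0.4] Fsh [-0.2 -0.7  0.4] op 51.8 j [ -0.  26.  87.  -0.  67. -49.] tilt [-0.001 -0.001 -1.   ]
cam now 138.9 N=10 row dp=[5.0,2.8,8.0] yaw=-6.47  total d=[ 79.6  10.2 -49.7] yaw -64.7
```

```bash
python3 -m inch '{"dp":[[5,2.8,8],[5,2.8,8],[5,2.8,8],[5,2.8,8],[5,2.8,8],[5,2.8,8],[5,2.8,8],[5,2.8,8],[5,2.8,8],[5,2.8,8],[0,0,0],[0,0,0]],"yaw":[-6.47,-6.47,-6.47,-6.47,-6.47,-6.47,-6.47,-6.47,-6.47,-6.47,0,0]}' 52
python3 - <<'E'
from h import *
st();plan(W([.066,.1755,.156]),-156.4); cap('wrist','wrist10'); cap('top','top10'); print(proj('wrist10',W([.066,.1755,.164])))
E
```

```text
time_s: 18.62
position: [0.6532, 0.1209, 0.1993]
tcp_rot: [[-0.002, -0.393, 0.92], [-0.001, 0.92, 0.393], [-1.0, 0.0, -0.002]]
force: [-0.3, 0.6, -0.1]
opening: 0.598
t 18.62 pos [0.6532 0.1209 0.1993] shelf [0.066  0.1757 0.1993] F [-0.3  0.6 -0.1] Fsh [-0.3  0.6 -0.1] op 52.0 j [   1.   35.   78.   -0.   67. -112.] tilt [-0.002 -0.001 -1.   ]
cam now -156.9 N=2 row dp=[21.6,-0.1,-0.0] yaw=-0.24  total d=[  0.   -0.2 -43.3] yaw -0.5
(np.float64(249.93203645615492), np.float64(223.55927347553558))
```

View pics/wrist10.png

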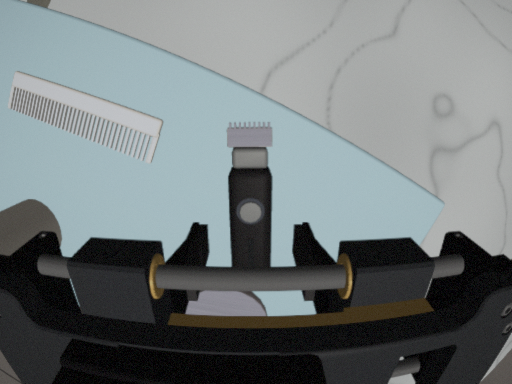

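The trimmer is centred between the fingers (columns 229–272, fingers at 205/295). Descending and gripping.

```bash
python3 -m inch '{"dp":[[22,0,0],[14,0,0],[8,0,0],[0,0,0],[0,0,0]],"yaw":[0,0,0,0,0]}'|grep -E 'pos|force'; python3 -m inch '{"dp":[[0,0,0],[0,0,0],[0,0,0],[0,0,0],[0,0,0],[0,0,0]],"yaw":[0,0,0,0,0,0]}' 0
python3 -m inch '{"dp":[[-10,0,0],[-20,0,0],[-25,0,0],[-20,0,0],[0,0,0]],"yaw":[0,0,0,0,0]}'
python3 - <<'E'
from h import *
st();cap('wrist','wrist11')
E
```

```text
position: [0.6533, 0.1223, 0.1559]
force: [-0.2, 0.6, 0.0]
time_s: 19.63
position: [0.6539, 0.1225, 0.1565]
tcp_rot: [[0.001, -0.397, 0.918], [-0.0, 0.918, 0.397], [-1.0, -0.001, 0.001]]
force: [-0.3, 0.2, 2.8]
opening: 0.338
time_s: 20.05
position: [0.6563, 0.1228, 0.2361]
tcp_rot: [[0.01, -0.397, 0.918], [0.0, 0.918, 0.397], [-1.0, -0.003, 0.009]]
force: [0.0, 0.3, 0.1]
opening: 0.338
t 20.05 pos [0.6563 0.1228 0.2361] shelf [0.0689 0.1778 0.2361] F [0.  0.3 0.1] Fsh [0.  0.3 0.1] op 29.4 j [   1.   33.   76.    0.   70. -112.] tilt [ 0.01  0.   -1.  ]
```

View pics/wrist11.png

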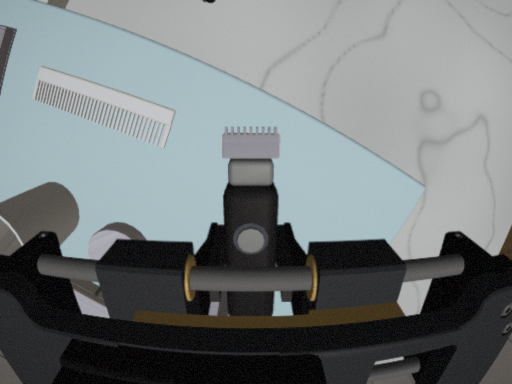

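Gripped at 29.4 mm opening and lifted level. I'll retreat in front of the shelf first, then travel to the drawer while turning the trimmer parallel to the fronts.

Run:
```python
from h import *
plan(W([-.09,.15,.236]),None,N=6)
```

```text
cam now -156.6 N=6 row dp=[-0.4,7.7,-25.6] yaw=0.00  total d=[-159.1  -18.5    2.3] yaw 0.0
```

```bash
python3 -m inch '{"dp":[[0,7.7,-25.6],[0,7.7,-25.6],[0,7.7,-25.6],[0,7.7,-25.6],[0,7.7,-25.6],[0,7.7,-25.6],[0,0,0]],"yaw":[0,0,0,0,0,0,0]}'|grep -E 'pos|force'
python3 - <<'E'
from h import *
st(); plan(W([-.09,-.2125,.17]),86.7,N=19)
E
```

```text
position: [0.4858, 0.1042, 0.2287]
force: [-0.4, 0.5, -2.2]
t 20.68 pos [0.4858 0.1042 0.2287] shelf [-0.1002  0.1494  0.2287] F [-0.4  0.5 -2.2] Fsh [-0.5  0.5 -2.2] op 29.8 j [  -1.   21.  100.   -0.   60. -114.] tilt [-0.013  0.    -1.   ]
cam now -156.6 N=19 row dp=[3.1,-19.7,11.5] yaw=6.14  total d=[ -10.8 -361.9  -58.7] yaw 116.7
```

```bash
python3 -m inch '{"dp":[[0,0,0],[0,0,0],[0,0,0],[0,0,0],[0,0,0],[0,0,0],[0,0,0],[0,0,0],[0,0,0],[0,0,0],[0,0,0],[0,0,0],[0,0,0],[0,0,0],[0,0,0],[0,0,0],[0,0,0],[0,0,0]],"yaw":[6.86,6.86,6.86,6.86,6.86,6.86,6.86,6.86,6.86,6.86,6.86,6.86,6.86,6.86,6.86,6.86,6.86,0]}'|grep -E 'pos|force'
python3 - <<'E'
from h import *
st(); plan(W([-.09,-.2125,.18]),None,N=14)
E
```

```text
position: [0.4936, 0.1041, 0.2297]
force: [0.0, -1.0, -0.4]
t 22.18 pos [0.4936 0.1041 0.2297] shelf [-0.0924  0.1497  0.2297] F [ 0.  -1.  -0.4] Fsh [ 0.1 -1.  -0.4] op 29.6 j [-1. 21. 99.  0. 59.  3.] tilt [-0.002  0.    -1.   ]
cam now 86.6 N=14 row dp=[3.5,0.2,25.9] yaw=0.00  total d=[ -18.5 -361.8  -49.7] yaw 0.0
```

```bash
python3 -m inch '{"dp":[[3.5,0.2,25.9],[3.5,0.2,25.9],[3.5,0.2,25.9],[3.5,0.2,25.9],[3.5,0.2,25.9],[3.5,0.2,25.9],[3.5,0.2,25.9],[3.5,0.2,25.9],[3.5,0.2,25.9],[3.5,0.2,25.9],[3.5,0.2,25.9],[3.5,0.2,25.9],[3.5,0.2,25.9],[3.5,0.2,25.9],[0,0,0],[0,0,0]],"yaw":[0,0,0,0,0,0,0,0,0,0,0,0,0,0,0,0]}'|grep -E 'pos|force'
python3 - <<'E'
from h import *
st(); plan(W([-.09,-.2125,.09]),86.7); cap('wrist','wrist12');cap('top','top12');cap('scene','scene12')
cv2.imwrite('pics/tw12.png',np.hstack([cv2.resize(np.load('pics/wrist12.npz')['im'],(400,300)),cv2.resize(np.load('pics/top12.npz')['im'][150:342,256:512],(400,300))]))
E
```

```text
position: [0.4759, -0.2592, 0.1808]
force: [0.2, -0.4, -0.8]
t 23.52 pos [ 0.4759 -0.2592  0.1808] shelf [-0.089  -0.214   0.1808] F [ 0.2 -0.4 -0.8] Fsh [ 0.3 -0.4 -0.8] op 30.0 j [-40.  28.  97.   0.  55. -37.] tilt [-0.001  0.001 -1.   ]
cam now 86.7 N=3 row dp=[30.3,-0.3,-0.5] yaw=0.01  total d=[ -0.9   1.5 -90.8] yaw 0.0
```

View pics/tw12.png

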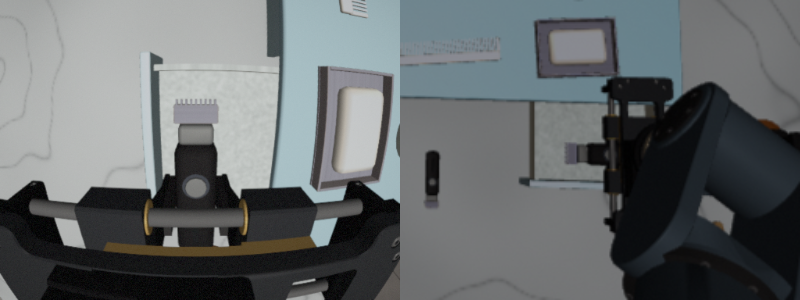

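View pics/scene12.png

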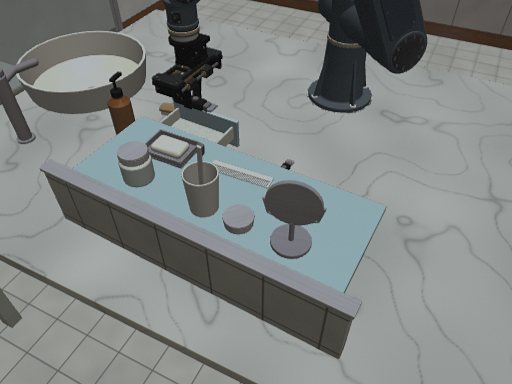

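The trimmer hangs over the tray, between the front on the left and the lip on the right, with its blade towards +y. The soap dish is clear of the hand. Lowering it now.

```bash
python3 -m inch '{"dp":[[20,-1.5,0],[25,0,0],[25,0,0],[14,0,0],[4,0,0],[0,0,0],[0,0,0]],"yaw":[0,0,0,0,0,0,0]}'|grep -E 'pos|force'
python3 - <<'E'
from h import *
st()
E
```

```text
position: [0.4754, -0.2577, 0.0943]
force: [0.0, 0.6, -0.6]
t 24.25 pos [ 0.4754 -0.2577  0.0943] shelf [-0.0896 -0.2125  0.0943] F [ 0.   0.6 -0.6] Fsh [-0.   0.6 -0.6] op 29.9 j [-40.  36. 101.   0.  43. -37.] tilt [ 0.001 -0.    -1.   ]
```

```bash
python3 -m inch '{"dp":[[3,0,0],[2,0,0],[0,0,0],[0,0,0]],"yaw":[0,0,0,0]}'|grep -E 'pos|force'
python3 -m inch '{"dp":[[1,0,0],[0.5,0,0],[0,0,0]],"yaw":[0,0,0]}'|grep -E 'pos|force'
E=1
python3 - <<'E'
from h import *
st()
E
```

```text
position: [0.4751, -0.2582, 0.0892]
force: [-0.9, -0.3, -0.4]
position: [0.4754, -0.2584, 0.0884]
force: [-0.1, 1.3, 5.8]
t 24.83 pos [ 0.4754 -0.2584  0.0884] shelf [-0.0896 -0.2132  0.0884] F [-0.1  1.3  5.8] Fsh [-0.2  1.3  5.8] op 29.9 j [-40.  36. 101.   0.  43. -37.] tilt [ 0.001 -0.001 -1.   ]
```

The floor contact shows 5.8 N. Releasing narrowly, then rising.

```bash
python3 -m inch '{"dp":[[-1,0,0],[0,0,0],[0,0,0],[0,0,0],[0,0,0]],"yaw":[0,0,0,0,0]}' 37
python3 -m inch '{"dp":[[-8,0,0],[-15,0,0],[-30,0,0],[-35,0,0],[-35,0,0],[0,0,0],[0,0,0]],"yaw":[0,0,0,0,0,0,0]}'
python3 - <<'E'
from h import *
st();cap('wrist','wrist13');cap('top','top13')
cv2.imwrite('pics/tw13.png',np.hstack([cv2.resize(np.load('pics/wrist13.npz')['im'],(400,300)),cv2.resize(np.load('pics/top13.npz')['im'][150:342,256:512],(400,300))]))
E
```

```text
time_s: 25.25
position: [0.4748, -0.2581, 0.0881]
tcp_rot: [[-0.0, 0.998, -0.057], [0.0, -0.057, -0.998], [-1.0, -0.0, -0.0]]
force: [-0.7, 0.3, 0.7]
opening: 0.425
time_s: 25.83
position: [0.4761, -0.259, 0.214]
tcp_rot: [[0.005, 0.998, -0.057], [-0.004, -0.057, -0.998], [-1.0, 0.005, 0.004]]
force: [0.1, -0.7, -0.3]
opening: 0.423
t 25.83 pos [ 0.4761 -0.259   0.214 ] shelf [-0.0889 -0.2138  0.214 ] F [ 0.1 -0.7 -0.3] Fsh [ 0.2 -0.7 -0.3] op 36.8 j [-40.  25.  96.   0.  59. -37.] tilt [ 0.005 -0.004 -1.   ]
```

View pics/tw13.png

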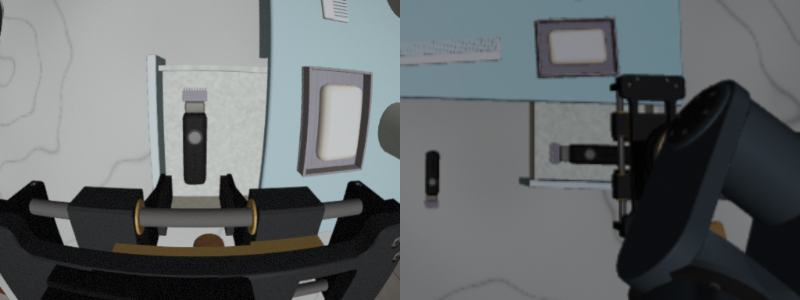

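The trimmer lies flat in the tray in both views, blade to +y. Back to the poker.

Run:
```python
from h import *
plan(W([-.1508,.0316,.12]),-3.31,N=14)
```

```text
cam now 86.8 N=14 row dp=[6.5,-16.4,-11.3] yaw=6.43  total d=[-45.8 247.1 -91. ] yaw 90.1
```

```bash
python3 -m inch '{"dp":[[6.5,-16.4,-11.3],[6.5,-16.4,-11.3],[6.5,-16.4,-11.3],[6.5,-16.4,-11.3],[6.5,-16.4,-11.3],[6.5,-16.4,-11.3],[6.5,-16.4,-11.3],[6.5,-16.4,-11.3],[6.5,-16.4,-11.3],[6.5,-16.4,-11.3],[6.5,-16.4,-11.3],[6.5,-16.4,-11.3],[6.5,-16.4,-11.3],[6.5,-16.4,-11.3],[0,0,0],[0,0,0]],"yaw":[6.43,6.43,6.43,6.43,6.43,6.43,6.43,6.43,6.43,6.43,6.43,6.43,6.43,6.43,0,0]}' 50 |grep -E 'pos|force'
python3 - <<'E'
from h import *
st();plan(W([-.1508,.0316,.0145]),-3.31);cap('wrist','wrist14')
E
```

```text
position: [0.4285, -0.0102, 0.119]
force: [-0.1, 0.2, -0.2]
t 27.27 pos [ 0.4285 -0.0102  0.119 ] shelf [-0.1508  0.0319  0.119 ] F [-0.1  0.2 -0.2] Fsh [-0.2  0.2 -0.2] op 50.1 j [-16.  28. 116.  -0.  37.  77.] tilt [-0.004  0.001 -1.   ]
cam now -3.0 N=3 row dp=[34.8,0.1,-0.0] yaw=0.10  total d=[  -0.    -0.3 -104.5] yaw 0.3
```

View pics/wrist14.png

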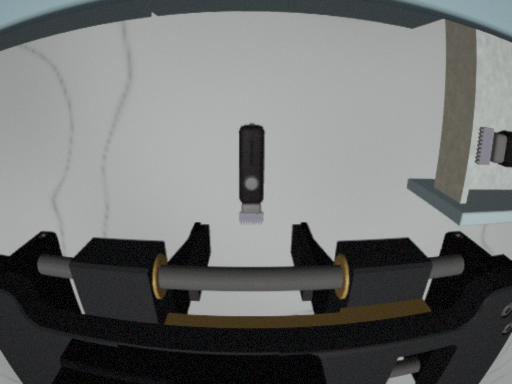

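The poker is centred at column 251 between the fingers. Picking it up.

```bash
python3 -m inch '{"dp":[[30,0,0],[35,0,0],[25,0,0],[14,0,0],[0,0,0],[0,0,0]],"yaw":[0,0,0,0,0,0]}'|grep -E 'pos|force'; python3 -m inch '{"dp":[[0,0,0],[0,0,0],[0,0,0],[0,0,0],[0,0,0]],"yaw":[0,0,0,0,0]}' 0|grep -E 'pos|force|open'
python3 -m inch '{"dp":[[-25,0,0],[-30,0,0],[-22,0,0],[0,0,0]],"yaw":[0,0,0,0]}'|grep -E 'pos|force|open'
python3 - <<'E'
from h import *
st();plan(W([-.222,-.15,.092]),-3.31);plan(W([-.222,-.2125,.092]),-3.31,N=9)
E
```

```text
position: [0.4286, -0.0117, 0.0158]
force: [-0.1, 0.7, 0.8]
position: [0.43, -0.0111, 0.0169]
force: [1.1, -0.9, -0.8]
opening: 0.282
position: [0.4317, -0.0114, 0.0966]
force: [0.4, 0.2, -0.1]
opening: 0.253
t 28.57 pos [ 0.4317 -0.0114  0.0966] shelf [-0.1476  0.0309  0.0966] F [ 0.4  0.2 -0.1] Fsh [ 0.3  0.2 -0.1] op 22.0 j [-16.  30. 117.   0.  33.  77.] tilt [ 0.007 -0.002 -1.   ]
cam now -3.2 N=6 row dp=[0.8,30.1,12.4] yaw=0.01  total d=[ -84.8 -176.3   -4.6] yaw 0.1
cam now -3.2 N=9 row dp=[0.5,27.0,8.3] yaw=0.01  total d=[ -88.4 -238.7   -4.6] yaw 0.1
```

```bash
python3 -m inch '{"dp":[[1,27,15],[1,27,15],[1,27,15],[1,27,15],[0,27,0],[0,27,0],[0,27,0],[0,27,0],[0,27,0],[0,0,0],[0,0,0]],"yaw":[0,0,0,0,0,0,0,0,0,0,0]}'|grep -E 'pos|force'
python3 - <<'E'
from h import *
st();plan(W([-.198,-.2125,.092]),-3.31);cap('wrist','wrist15')
E
```

```text
position: [0.3557, -0.2515, 0.0887]
force: [-0.3, -0.3, -0.0]
t 29.48 pos [ 0.3557 -0.2515  0.0887] shelf [-0.2095 -0.2132  0.0887] F [-0.3 -0.3 -0. ] Fsh [-0.3 -0.4 -0. ] op 22.4 j [-50.  32. 116.   0.  32.  43.] tilt [ 0. -0. -1.]
cam now -3.4 N=1 row dp=[-3.3,-0.7,-11.5] yaw=-0.10  total d=[11.5  0.1  3.3] yaw -0.1
```

View pics/wrist15.png

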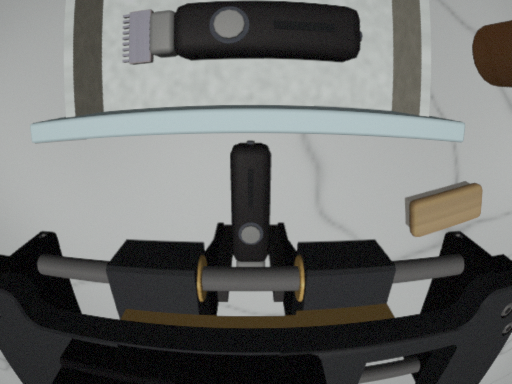

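The poker faces the drawer front's middle, and the trimmer rests in the tray behind it. Pushing in steadily.

```bash
python3 -m inch '{"dp":[[0,0,-4],[0,0,-5],[0,0,-6],[0,0,-8],[0,0,-9],[0,0,-9],[0,0,-9],[0,0,-9],[0,0,-9],[0,0,-9],[0,0,-9],[0,0,-9],[0,0,-9],[0,0,-9],[0,0,-9],[0,0,-8],[0,0,-6],[0,0,-4],[0,0,-3],[0,0,0]],"yaw":[0,0,0,0,0,0,0,0,0,0,0,0,0,0,0,0,0,0,0,0]}'|grep -E 'pos|force'
python3 - <<'E'
from h import *
st();cap('wrist','wrist16')
E
```

```text
position: [0.4993, -0.2584, 0.0892]
force: [-2.3, 0.8, -1.1]
t 31.2 pos [ 0.4993 -0.2584  0.0892] shelf [-0.0657 -0.2118  0.0892] F [-2.3  0.8 -1.1] Fsh [-2.4  0.6 -1.1] op 21.9 j [-39.  37.  98.   0.  45.  54.] tilt [ 0.001 -0.    -1.   ]
```

View pics/wrist16.png

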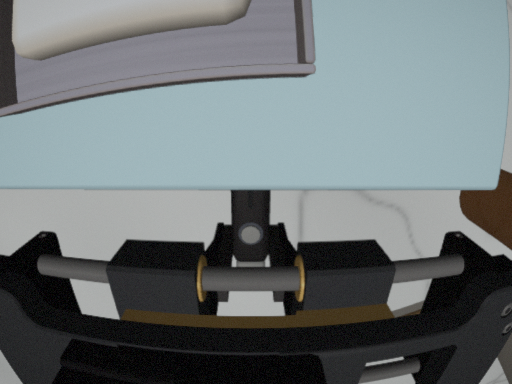

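```bash
python3 -m inch '{"dp":[[0,0,-4],[0,0,-4],[0,0,-3],[0,0,-2],[0,0,0]],"yaw":[0,0,0,0,0]}'|grep -E 'pos|force'; python3 -m inch '{"dp":[[0,0,-2],[0,0,-2],[0,0,0]],"yaw":[0,0,0]}'|grep -E 'pos|force'
python3 -m inch '{"dp":[[0,0,-2],[0,0,-2],[0,0,0]],"yaw":[0,0,0]}'|grep -E 'pos|force'
python3 - <<'E'
from h import *
st()
E
```

```text
position: [0.5116, -0.259, 0.0892]
force: [-3.9, 1.2, -0.9]
position: [0.5139, -0.259, 0.089]
force: [-8.3, -0.0, 2.5]
position: [0.5147, -0.2589, 0.0888]
force: [-14.9, -2.5, 5.0]
t 32.17 pos [ 0.5147 -0.2589  0.0888] shelf [-0.0504 -0.2115  0.0888] F [-14.9  -2.5   5. ] Fsh [-14.8  -3.3   5. ] op 22.1 j [-38.  38.  95.  -0.  47.  56.] tilt [-0.011  0.003 -1.   ]
```

The stop is reached at 15 N, at the same depth as when it released (-0.0504 vs -0.0507). I'll back off and look.

```bash
python3 -m inch '{"dp":[[0,0,10],[0,0,15],[0,0,30],[0,0,30],[0,0,20],[0,0,0],[0,0,0],[0,0,0]],"yaw":[0,0,0,0,0,0,0,0]}'|grep -E 'pos|force'
python3 - <<'E'
from h import *
st();cap('wrist','wrist17');cap('top','top17')
cv2.imwrite('pics/tw17.png',np.hstack([cv2.resize(np.load('pics/wrist17.npz')['im'],(400,300)),cv2.resize(np.load('pics/top17.npz')['im'],(400,300))]))
plan(W([-.15,.03,.03]),None,N=8)
E
```

```text
position: [0.4172, -0.2556, 0.0899]
force: [0.3, 0.1, -0.4]
t 32.83 pos [ 0.4172 -0.2556  0.0899] shelf [-0.1478 -0.2138  0.0899] F [ 0.3  0.1 -0.4] Fsh [ 0.3  0.1 -0.4] op 21.9 j [-45.  34. 109.   0.  37.  49.] tilt [ 0.005 -0.004 -1.   ]
cam now -3.3 N=8 row dp=[7.5,-30.4,0.2] yaw=0.00  total d=[ 12.2 242.9 -59.7] yaw 0.0
```

View pics/tw17.png

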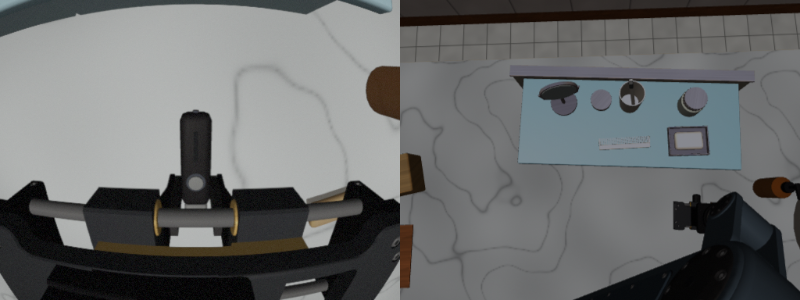

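The drawer stays shut and no front sticks out in either view. I'll lay the poker on the counter right here and rise clear.

```bash
python3 -m inch '{"dp":[[20,0,0],[25,0,0],[18,0,0],[8,0,0],[2,0,0],[0,0,0],[0,0,0]],"yaw":[0,0,0,0,0,0,0]}'|grep -E 'pos|force'
python3 -m inch '{"dp":[[0,0,0],[0,0,0],[0,0,0],[0,0,0],[-25,0,0],[-35,0,0],[-35,0,0],[-35,0,0],[-30,0,0],[0,0,12],[0,0,0],[0,0,0],[0,0,0]],"yaw":[0,0,0,0,0,0,0,0,0,0,0,0,0]}' 50|grep -E 'pos|force|open'
python3 - <<'E'
from h import *
st();cap('wrist','wrist18');cap('scene','scene18');cap('top','top18')
a,b=[np.load(f'pics/{n}.npz')['im'].astype(int) for n in('top0','top18')]
d=np.abs(a-b).max(2); print('diff px on slab', [(n,int((d[v-20:v+20,u-25:u+25]>40).sum())) for n,u,v in (('mirror',208,125),('tin',257,128),('tumbler',297,122),('jar',378,126),('soap',370,180),('comb',287,183))])
cv2.imwrite('pics/tw18.png',np.hstack([cv2.resize(np.load('pics/wrist18.npz')['im'],(400,300)),cv2.resize(np.load('pics/scene18.npz')['im'],(400,300))]))
E
```

```text
position: [0.4159, -0.2538, 0.0172]
force: [-1.9, 1.5, 8.9]
position: [0.4022, -0.2523, 0.175]
force: [-0.3, 0.1, 0.0]
opening: 0.58
t 34.6 pos [ 0.4022 -0.2523  0.175 ] shelf [-0.1631 -0.2113  0.175 ] F [-0.3  0.1  0. ] Fsh [-0.3  0.1  0. ] op 50.5 j [-46.  24. 107.   0.  50.  48.] tilt [-0.002  0.002 -1.   ]
diff px on slab [('mirror', 0), ('tin', 0), ('tumbler', 0), ('jar', 0), ('soap', 0), ('comb', 0)]
```

View pics/tw18.png

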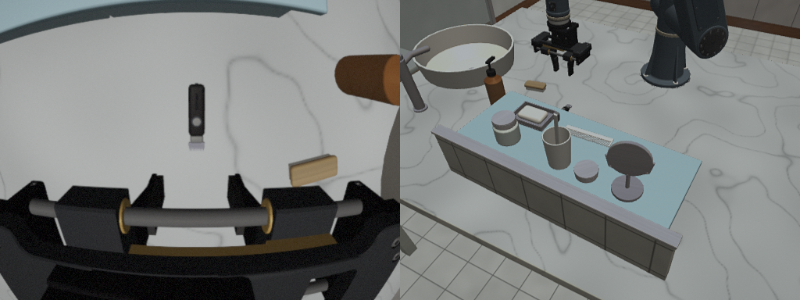

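The poker lies on the counter, the hand is clear, the drawer is shut and the bystanders show no change. Handing in.

```bash
python3 -c "
from rig import bot; print(bot.hand_in())"
```

```text
the job is handed in; nothing more can be done
None
```

The black trimmer is in the drawer, which was the right-hand front, and the drawer is pushed shut; I handed the job in at about 34.6 s. No verdict is reported.

- **Pressing method:** The moves allow no lean, so I could not press under the lip the way you described. I held the small look-alike trimmer from the counter level and pressed with its blunt end. It now lies on the counter in front of the right-hand front, so it has moved from where it started.
- **Finding the drawer:** The left and middle fronts stayed rigid at 11–12 N. The right front gave about 6–7 mm and then stopped. When I let go it sprang out to about 0.078 m, and I drew it to its stop at about 0.14 m with a hooked fingertip.
- **Placing and shutting:** I lowered the trimmer to floor contact (5.8 N) and released it lying flat along the tray. I then pushed the front to its stop at 15 N, the same depth at which it had released.

**Last checks:**
- The drawer stayed shut after I backed off, by the wrist and top views; I had no joint reading to confirm it.
- A comparison of the top view before and after showed no change at any of the six bystanders.
- The hand was clear of everything.
- Once the drawer was shut, the trimmer could not be seen inside it. It was last seen flat in the tray just before the push.
- The only disagreement was the measured slab length, 652 mm against the 660 mm given. It did no harm.

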